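# Index the rotary plate and hold its recessed release button down

### The arm

A 6-joint arm with a two-finger parallel gripper is mounted at the origin on the work surface. World frame = base frame: x ahead of the robot, y to its left, z up, the work surface at z = 0. Lengths are in m, angles in rad, forces in N, time in s.
With the tool pointing down it reaches from about 0.35 to 0.875 m from the base axis. Payload 4.2 kg.
Tool frame: the origin (TCP) lies at the very end of the fingers, on their centre line; the grasp point (between the pads) lies 19 mm behind it (r.grip_depth is the distance from the TCP to the grasp point, in m); z points along the fingers, x is the direction in which the jaws open and shut, and the axes are right-handed (so a half turn about z gives the same grasp; the last joint's range is limited). The gripper opens to 87 mm and grips with 3 to 60 N. Pads are 19 mm wide; open, the fingers measure 117 mm over their backs; the gripper's body (75 mm by 190 mm) begins 51 mm behind the grasp point.
Start: joints at [1.557, 0.385, 0.008, 0, -1.194, -0.259], TCP at [0.168, 0.602, 0.223] pointing down, gripper open.
Joint ranges: [-3.14, 3.14], [-1.21, 2.06], [-1.07, 1.41], [-3.16, 2.05], [-2.99, -0.16], [-3.1, 3.1]. Speed limits (rad/s): [2.79, 2.79, 3.14, 3.14, 3.14, 3.14].

### API

Orientations are given as a unit quaternion [w, x, y, z].
In Python, from station import r gives the robot as it stands.
- The arm moves only by the shell command python3 -m crank 'ROWS' [FORCE]. ROWS is text: rows parted by semicolons, each of 7 numbers parted by spaces: the turn, a rotation vector about the tool's x, y, z in rad, then the shift along the tool's x, y, z in mm, then the closure in counts, from 0 (fully open) to 255 (shut). In form: wx wy wz tx ty tz jaw; .... A call has 1 to 8 rows; each row shifts and turns the commanded pose from where the row before left it, along the tool's axes as they then stand; what a row does not reach is not made up. A row lasts 1/12 s, in which the tool goes at most 41.7 mm and 7.16 degrees, less where a joint would pass 70% of its speed; a pose out of reach is approached as far as the arm can. A call is refused whole if a number of a shift passes 41.7 or a number of a turn 0.125, either way. A call with a gripper value outside its range is refused whole. The fingers move at their own pace and stop on an object; FORCE is the grip in N (left out, the last holds). Time passes only in rows, so rows that do not move let the fingers close. It gives the time, the measured TCP pose, the force and the opening at its end, in the units of the state.
- r.read_state(): the state, without advancing time (a new reading comes with each control period).
- r.read_camera(name): name is "scene" or "side" or "wrist"; returns the picture (480x640x3 uint8, red, green, blue); there is no depth.
- r.calibration(name): a dict with "fov_y" (degrees; the focal length in pixels is half the picture's height over the tangent of half this angle, whatever the lens; pixels are square), "cx", "cy" (the principal point, pixels), "pose" (4x4, takes a point from camera to world coordinates). Camera axes: x right, y down, z forward; pixel columns grow to the right and rows downward; lengths in m; the calibration is good to about 2 mm. A picture is of the moment at which its call begins: read the wrist's pose just before it. calibration takes no time and is no camera call; for the wrist camera it gives the pose at the moment of the call.
- r.finish_job(): hands the job in, once; it reports no verdict.
Trained networks look in the newest picture that a camera, given by its name, has taken for a name from the list of things; names that differ only in an ending like _2 or _b are one class to them, and where a whole thing is asked for, a point or a joint stands for the part that bears it (a point fixed in the world has none). Each returns a list of dicts, best first, with "confidence" (0 to 1); they miss things now and then, are a little off and sometimes report something else, mostly with a low value. They report only what shows in the picture. A call takes as long as a camera call. They do not tell look-alikes from the thing itself.
- r.look_for(camera, label): "centre" ([x, y, z] in m, in world coordinates, good to about 4 mm: the middle of the surface that is visible of it).
- r.silhouettes(camera, label): "mask" (480x640 bool, what is visible of it).
- r.mark_of(camera, label): "centre" ([x, y, z] in m, in world coordinates, good to about 4 mm: a listed point, or the origin of a listed thing).
The state is a dict: "time": time; "q": joint angles; "qd": joint speeds; "joint_torque": joint torques, N m; "tool_pos": TCP position; "tool_rot": TCP orientation; "ft_force": force on the tool from outside, world axes, zero at the start; "moment": the same for the moment, N m; "opening": opening from 0.0 (shut) to 1.0 (fully open).
Only numpy, scipy, OpenCV 4.12 (cv2) and the standard library are available. Lean on these libraries where they do the work, as an engineer would, in place of code of your own. Each camera call takes 0.05 s, during which the arm holds its last target.

### The job

Turn the aluminium plate of the green indexing fixture counter-clockwise (seen from above) by its black post until the spring plunger clicks into its notch and the yellow-marked hole stands over the red mark. Then take the orange-handled push rod from the wooden stand, reach it down upright through that hole and press the recessed red release button fully down. Finish while still gripping the rod and holding the button down with it; the plate stays in its notch, and the punch, piston, grease can and wrench are left where they are.

Things in the scene. Friction and masses are not known exactly. Their poses are not given: they have to be found in the camera images.
- fixture: Fixed indexing fixture: green base 200 x 200 x 45 mm high; on it a round aluminium plate (170 mm across, top face 59 mm above the bench) turns about the base's vertical centre line. Origin: centre of the underside, z up, x away from the robot at yaw 0. A spring plunger (62 mm high) sits at the +x, -y corner. The button's bore is 50 mm from the centre along -y; a red mark on the base's edge shows that side.
- index_plate (a joint): Plate angle, rad, growing counter-clockwise seen from above; range -1.6 to 0.4, starts between -1.4 and -0.7. At 0 the hole is over the button and the plunger sits in the notch between two rim rollers, which centres the plate from within 0.06 rad. Passing a roller (0.17 to 0.08 rad before the notch) takes up to 10 N more at the post; else light friction (1.6 N) keeps the plate where it is left.
- plate_post (a point): Point on the axis of the black upright post that turns the plate, 30 mm above the plate's top face (89 mm above the bench). Cylinder of 18 mm diameter, 45 mm tall over the plate's top face, 62 mm from the plate's axis, opposite the hole. Moves with the plate.
- plate_hole (a point): Centre of the mouth of the hole through the plate, on its top face, z up. Plain round hole of 16 mm diameter, plate 12 mm thick there, 50 mm from the plate's axis, ringed in yellow with a yellow stripe out to the rim. Moves with the plate. A hub 44 mm across and 13 mm high stands on the plate's axis.
- release_button_top (a point): Centre of the top of the red round release button, 17 mm diameter, in a 22 mm bore of the base; free, its top is 34 mm above the bench, 25 mm below the plate's top face. It is hidden under the plate until the hole stands over it. It goes down when pressed.
- release_button (a joint): How far the button is pressed, m: 0 free, 0.006 fully down (top 28 mm above the bench, against a hard stop). Spring: 2 N at first, 6 N fully down; it springs back.
- tool_stand: Wooden tool block fixed to the bench, 55 x 130 x 65 mm high, with two holes of 11 mm diameter, 62 mm deep, at 35 mm either side of its centre along its own y axis. Origin: centre of its underside. One hole holds the push rod, the other the punch, which is which varies.
- push_rod: Push rod upright in one hole of the stand: steel shaft 8 mm diameter, 60 mm long, below an orange handle with two black bands, 18 mm diameter, 60 mm long (about 70 g). Origin: the tip (lower end of the shaft); z points up to the handle. In the stand its tip is 5 mm above the bench and the handle reaches from 65 to 125 mm above the bench.
- push_rod_tip (a point): The tip of the push rod (lower end of its shaft), same as its origin.
- punch: Centre punch with a blue handle, steel cap on top, standing in the stand's other hole; handle 18 mm diameter, from 65 to 115 mm above the bench, top of cap 119 mm. Not to be used. Origin: lower end of its shaft.
- piston: Aluminium engine piston, 68 mm diameter, 58 mm high, standing on the bench. To be left alone. Origin: centre of its underside.
- grease_can: Can with a yellow band, 56 mm diameter, 75 mm high. To be left alone. Origin: centre of its underside.
- wrench: Steel wrench, 180 mm long, 38 mm wide, 8 mm thick, lying flat along its own x axis. To be left alone. Origin: centre of its underside.
Things that resemble listed ones, but are neither listed nor needed, are in the scene too. Several things look just like the push_rod: the one meant starts nearest to the robot's base.

How it is judged:
By the outcome, as a careful person would: the job done as asked, in the order asked, and still so for the second after the job is handed in, while the arm keeps its last pose, push and grip.
It also fails if it takes over 59 s, if anything falls off the work surface, if the arm or the gripper's body presses on something with over 40 N, if the wrist force passes 120 N, or if a joint passes its speed limit or range.

## Working session

There is one attempt and no reset: what is moved stays moved. The work goes in short steps, Python scripts to look and compute and a shell command to move; the robot and the scene stay as the last step left them, time stands still between calls to the robot, and variables do not carry over. Pictures are saved under pics/ and viewed, and the job is handed in when it is done.

```bash
ls; mkdir -p pics; cat > h.py <<'E'
import numpy as np, cv2
from station import r
def save(cam,name):
    im=r.read_camera(cam); cv2.imwrite(f'pics/{name}.png',im[:,:,::-1]); return im
def K(cam):
    c=r.calibration(cam); f=240/np.tan(np.radians(c['fov_y'])/2); return f,c['cx'],c['cy'],np.array(c['pose'])
def ray(cam,u,v,z,c=None):
    f,cx,cy,P=c or K(cam); d=P[:3,:3]@np.array([(u-cx)/f,(v-cy)/f,1]); o=P[:3,3]; return o+d*(z-o[2])/d[2]
def proj(cam,p,c=None):
    f,cx,cy,P=c or K(cam); q=P[:3,:3].T@(np.array(p)-P[:3,3]); return np.array([cx+f*q[0]/q[2],cy+f*q[1]/q[2]])
E
python3 - <<'E'
from h import *
s=r.read_state(); print(s)
for c in ['scene','side','wrist']:
    save(c,c+'0')
    for l in ['fixture','plate_post','plate_hole','tool_stand','push_rod','punch']:
        print(c,l,[(np.round(d['centre'],3).tolist(),round(d['confidence'],2)) for d in r.mark_of(c,l)])
print(r.read_state()['time'])
E
```

```text
pics
{'time': 0.0, 'q': array([ 1.55661468e+00,  3.85578608e-01,  6.58872616e-03, -4.81476288e-04,
       -1.19399752e+00, -2.58622697e-01]), 'qd': array([-1.13089635e-03,  1.11722585e-03,  4.78698032e-05, -1.32023118e-05,
       -1.04634631e-03, -1.66588653e-05]), 'joint_torque': array([-5.59770751e-05, -3.90669858e+01,  1.87403512e+01,  4.21979383e+00,
        1.09448718e-02, -1.98202406e-04]), 'tool_pos': array([0.16820683, 0.60129999, 0.22143438]), 'tool_rot': array([-8.50765324e-04, -6.04315680e-01,  7.96744193e-01, -7.25580093e-04]), 'ft_force': array([ 0.07515743,  0.35108293, -0.10243721]), 'moment': array([-0.00702624, -0.00285214,  0.01271395]), 'opening': 1.0017225286214726}
scene fixture [([0.572, 0.088, 0.001], 0.72)]
scene plate_post [([0.627, 0.113, 0.088], 0.64)]
scene plate_hole [([0.526, 0.062, 0.059], 0.63)]
scene tool_stand [([0.473, -0.256, -0.001], 0.63)]
scene push_rod [([0.617, -0.128, -0.002], 0.88), ([0.572, -0.218, 0.002], 0.74), ([0.571, -0.269, -0.001], 0.61)]
scene punch [([0.459, -0.286, 0.032], 0.68)]
side fixture [([0.575, 0.088, 0.004], 0.72), ([0.456, -0.288, 0.038], 0.67), ([0.469, 0.368, 0.003], 0.39)]
side plate_post [([0.629, 0.115, 0.088], 0.61)]
side plate_hole [([0.529, 0.066, 0.058], 0.64)]
side tool_stand [([0.472, -0.258, -0.004], 0.67)]
side push_rod [([0.57, -0.22, -0.003], 0.76), ([0.57, -0.267, 0.002], 0.61), ([0.491, -0.225, 0.006], 0.53), ([0.611, -0.129, -0.002], 0.48)]
side punch [([0.457, -0.285, 0.039], 0.51)]
wrist fixture []
wrist plate_post []
wrist plate_hole []
wrist tool_stand []
wrist push_rod []
wrist punch []
1.05
```

View pics/scene0.png

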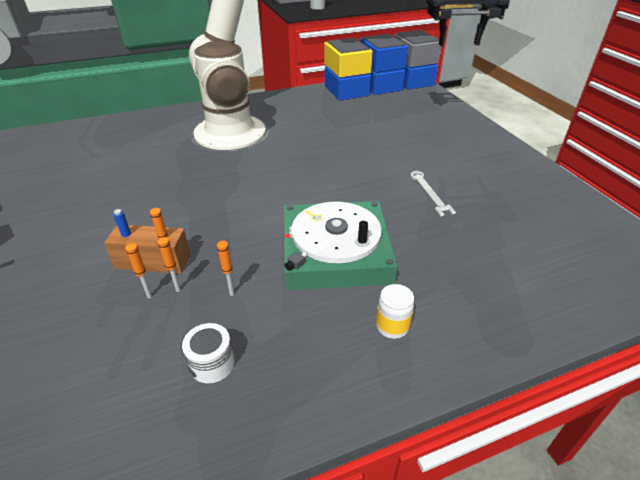

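View pics/side0.png

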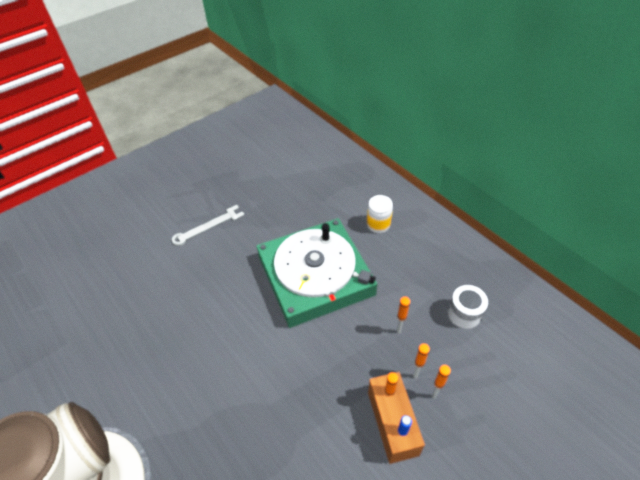

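```bash
python3 - <<'E'
from h import *
a=cv2.imread('pics/scene0.png')[190:300,270:410]; cv2.imwrite('pics/sc1.png',cv2.resize(a,None,fx=5,fy=5,interpolation=cv2.INTER_CUBIC))
a=cv2.imread('pics/side0.png')[210:330,250:390]; cv2.imwrite('pics/sd1.png',cv2.resize(a,None,fx=5,fy=5,interpolation=cv2.INTER_CUBIC))
a=cv2.imread('pics/side0.png')[330:470,350:460]; b=cv2.imread('pics/scene0.png')[195:305,95:245]
cv2.imwrite('pics/sd2.png',cv2.resize(a,None,fx=4,fy=4,interpolation=cv2.INTER_CUBIC))
cv2.imwrite('pics/sc2.png',cv2.resize(b,None,fx=5,fy=5,interpolation=cv2.INTER_CUBIC))
E
```

```text
(no output)
```

View pics/sc1.png

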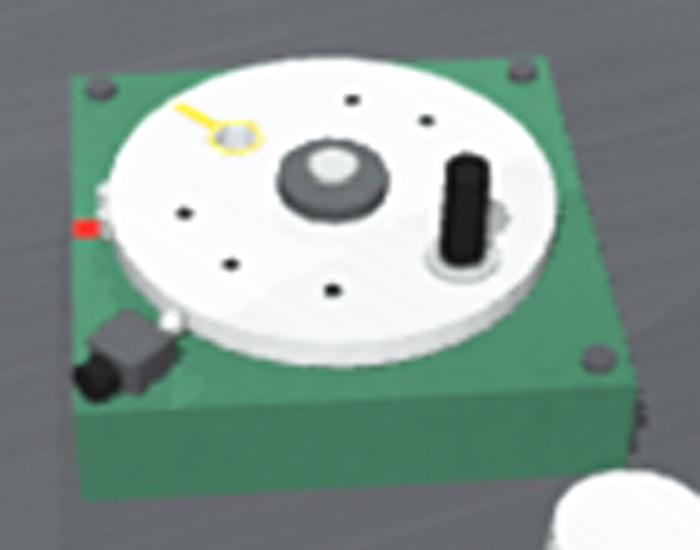

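View pics/sd1.png

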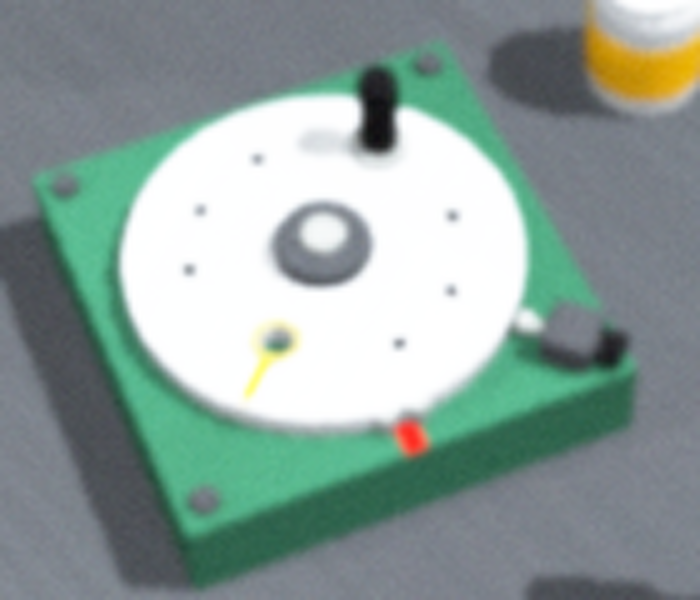

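View pics/sd2.png

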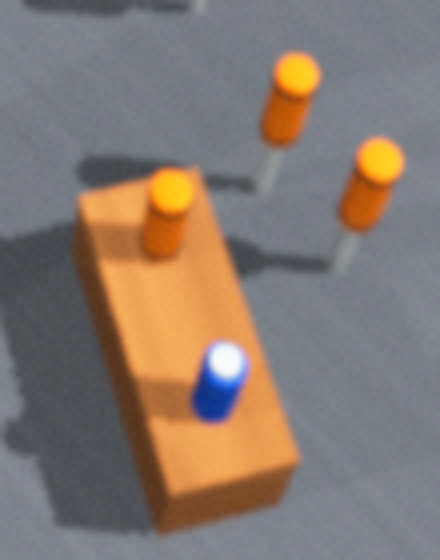

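View pics/sc2.png

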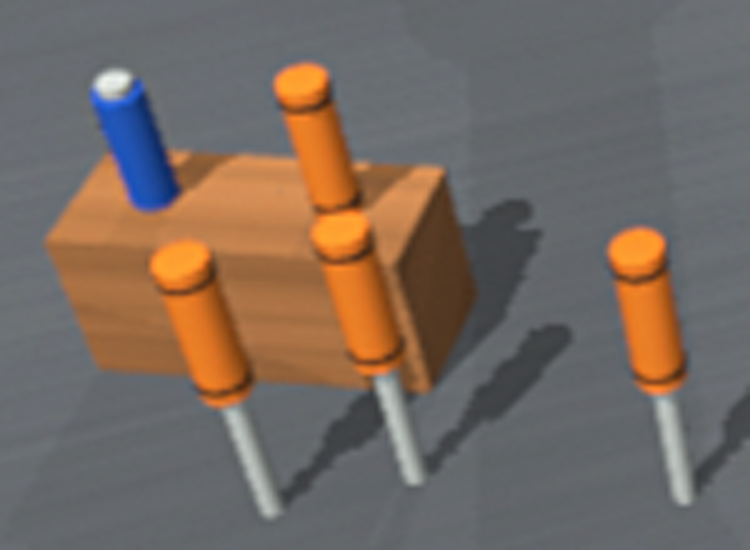

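```bash
python3 - <<'E'
from h import *
from scipy.optimize import least_squares
def px(l,s,o): return [(a/s+o[0],b/s+o[1]) for a,b in l]
sc=px([(72,75),(547,57),(637,388),(80,412)],5,(270,190))
sd=px([(195,525),(35,180),(440,42),(635,368)],5,(250,210))
C={c:K(c) for c in('scene','side')}
body=np.array([(-.1,-.1),(-.1,.1),(.1,.1),(.1,-.1)])
def tf(p,b): c,s=np.cos(p[2]),np.sin(p[2]); return np.array(p[:2])+b@np.array([[c,s],[-s,c]])
for cams in (['scene'],['side'],['scene','side']):
    def res(p):
        w=tf(p,body);o=[]
        for cam in cams:
            for q,u in zip(w,{'scene':sc,'side':sd}[cam]): o+=list(proj(cam,[*q,.045],C[cam])-u)
        return o
    s=least_squares(res,[.573,.088,0]); print(cams,s.x,np.abs(s.fun).max())
    p=s.x
for cam,pt,o in(('scene',(235,137),(270,190)),('side',(278,339),(250,210))):
    h=ray(cam,pt[0]/5+o[0],pt[1]/5+o[1],.059,C[cam])[:2]; print('hole',h, np.linalg.norm(h-p[:2]), np.arctan2(*(h-p[:2])[::-1])-p[2]+np.pi/2)
for cam,pt,o in(('scene',(467,165),(270,190)),('side',(378,82),(250,210))):
    h=ray(cam,pt[0]/5+o[0],pt[1]/5+o[1],.104,C[cam])[:2]; print('post',h, np.linalg.norm(h-p[:2]), np.arctan2(*(h-p[:2])[::-1])-p[2]-np.pi/2)
print('target hole',tf(p,np.array([0,-.05])),'target post',tf(p,np.array([0,.062])))
rod=[ray('side',170/4+350,188/4+330,.125,C['side']),ray('scene',303/5+95,80/5+195,.125,C['scene'])]
print('rod',rod); print('punch',ray('side',226/4+350,358/4+330,.119,C['side']),ray('scene',115/5+95,78/5+195,.119,C['scene']))
for a in [(78,200),(200,168),(298,462),(168,495)]: print('stand',ray('side',a[0]/4+350,a[1]/4+330,.065,C['side']))
for nm,a in (('A',(183,258)),('B',(342,228)),('C',(638,245))): print(nm,ray('scene',a[0]/5+95,a[1]/5+195,.12,C['scene']))
from scipy.spatial.transform import Rotation as R
s=r.read_state(); q=s['tool_rot']; print(R.from_quat([q[1],q[2],q[3],q[0]]).as_matrix().round(3),s['tool_pos'])
Pw=K('wrist')[3]; print(Pw.round(3))
E
```

```text
['scene'] [ 0.57686136  0.08825885 -0.30188452] 0.7909904554495029
['side'] [ 0.57685837  0.08648267 -0.29375046] 1.9372664725172513
['scene', 'side'] [ 0.57709125  0.08749687 -0.29770386] 1.4906044545139991
hole [0.53212038 0.06445439] 0.050530541103296835 -0.799584662258384
hole [0.53193152 0.06267693] 0.051530877163672856 -0.7705538651807919
post [0.63155496 0.11540248] 0.06119655669538722 -0.7995974131101068
post [0.6293777  0.11268332] 0.05803645435485167 -0.8241907923226766
target hole [0.56242496 0.03969625] target post [0.59527746 0.14676965]
rod [array([ 0.49033775, -0.22368098,  0.125     ]), array([ 0.49288876, -0.22220484,  0.125     ])]
punch [ 0.45941393 -0.28629511  0.119     ] [ 0.458957   -0.28453214  0.119     ]
stand [ 0.47788291 -0.18650696  0.065     ]
stand [ 0.52958081 -0.21119354  0.065     ]
stand [ 0.4689907  -0.32610313  0.065     ]
stand [ 0.41977187 -0.30076539  0.065     ]
A [ 0.56989325 -0.26817745  0.12      ]
B [ 0.57312125 -0.21898301  0.12      ]
C [ 0.61646512 -0.13072345  0.12      ]
[[-0.269 -0.963  0.   ]
 [-0.963  0.269 -0.   ]
 [ 0.    -0.    -1.   ]] [0.16837479 0.6018526  0.22256172]
[[-0.27  -0.931 -0.246  0.235]
 [-0.963  0.261  0.068  0.583]
 [ 0.001  0.255 -0.967  0.384]
 [ 0.     0.     0.     1.   ]]
```

```bash
cat >> h.py <<'E'
from scipy.spatial.transform import Rotation as R
def rot(): 
    q=r.read_state()['tool_rot']; return R.from_quat([q[1],q[2],q[3],q[0]])
def to(p,psi=None):
    "shift in current tool axes (mm) to p; turn about tool z; tilt"
    s=r.read_state(); M=rot().as_matrix(); d=M.T@(np.array(p)-s['tool_pos'])*1000
    yaw=np.arctan2(M[1,0],M[0,0]); print('t',round(s['time'],2),'pos',s['tool_pos'].round(4),'yaw',round(yaw,3),'z',M[:,2].round(3),'F',s['ft_force'].round(1),'op',round(s['opening'],3),'q',s['q'].round(2))
    print('shift',d.round(1)); 
    if psi is not None:
        Rt=R.from_matrix([[np.cos(psi),np.sin(psi),0],[np.sin(psi),-np.cos(psi),0],[0,0,-1]]); w=(rot().inv()*Rt).as_rotvec(); print('turn',w.round(4)); print('shift after turn',(Rt.as_matrix().T@(np.array(p)-s['tool_pos'])*1000).round(1))
E
python3 -m crank '0 0 -0.124 0 0 0 100; 0 0 -0.124 0 0 0 100; 0 0 -0.124 0 0 0 100; 0 0 -0.124 0 0 0 100; 0 0 -0.124 0 0 0 100; 0 0 -0.124 0 0 0 100; 0 0 0 30 -9 0 100; 0 0 0 38 -11 0 100'
python3 -c "
from h import *
to([.6295,.1145,.2],-1.1)"
```

```text
time: 1.72
tool_pos: [0.2162, 0.5513, 0.2219]
tool_rot: [-0.0, 0.854, -0.521, 0.0]
ft_force: [0.3, -0.0, -0.8]
opening: 0.615
t 1.72 pos [0.2162 0.5513 0.2219] yaw -1.096 z [ 0.  0. -1.] F [ 0.3 -0.  -0.8] op 0.615 q [ 1.47  0.33 -0.08  0.   -1.16  0.58]
shift [ 577.5 -167.7   21.9]
turn [-0.0001  0.      0.0043]
shift after turn [ 576.7 -170.2   21.9]
```

```bash
python3 -m crank '0 0 0 38 -11 0 100; 0 0 0 38 -11 0 100; 0 0 0 38 -11 0 100; 0 0 0 38 -11 0 100; 0 0 0 38 -11 0 100; 0 0 0 38 -11 0 100; 0 0 0 38 -11 0 100; 0 0 0 38 -11 0 100'
python3 -m crank '0 0 0 38 -11 0 100; 0 0 0 38 -11 0 100; 0 0 0 38 -11 0 100; 0 0 0 38 -11 0 100; 0 0 0 38 -11 0 100; 0 0 0 30 -9 0 100; 0 0 0 10 -3 0 100; 0 0 0 0 0 0 100'
python3 -c "
from h import *
to([.6295,.1145,.2],-1.1); save('wrist','w1')
for l in ['plate_post','plate_hole','fixture']: print(l,r.mark_of('wrist',l))"
```

```text
time: 2.38
tool_pos: [0.4345, 0.3179, 0.2229]
tool_rot: [-0.0, 0.853, -0.522, 0.0]
ft_force: [0.5, 0.4, -0.9]
opening: 0.609
time: 3.05
tool_pos: [0.5989, 0.1428, 0.2219]
tool_rot: [0.0, 0.852, -0.524, -0.0]
ft_force: [0.6, -0.3, -0.6]
opening: 0.609
t 3.05 pos [0.5989 0.1428 0.2219] yaw -1.104 z [-0.    -0.001 -1.   ] F [ 0.6 -0.3 -0.6] op 0.609 q [ 0.5   0.37 -0.02  0.   -1.18  1.54]
shift [ 39.  -14.6  21.9]
turn [ 0.0007 -0.0003 -0.0035]
shift after turn [ 39.1 -14.4  21.9]
plate_post [{'centre': [0.6255, 0.1202, 0.0895], 'confidence': 0.67}]
plate_hole [{'centre': [0.5307, 0.0654, 0.0592], 'confidence': 0.85}]
fixture [{'centre': [0.5759, 0.0847, -0.0021], 'confidence': 0.79}]
```

View pics/w1.png

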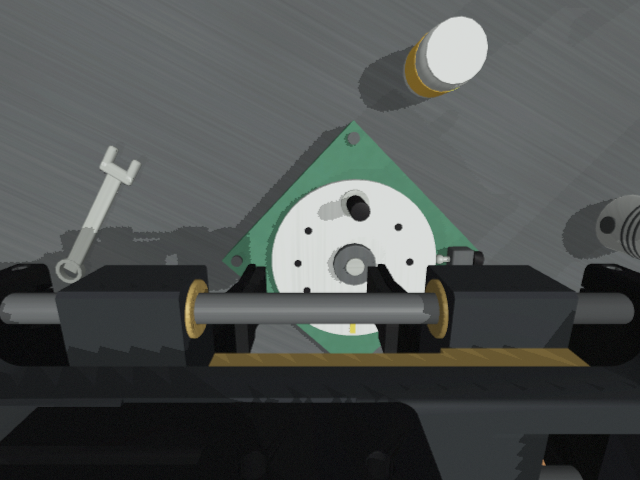

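```bash
python3 -c "
from h import *
print(ray('wrist',361,210,.104),ray('wrist',354,205,.104),ray('wrist',354,266,.072)); to([.629,.1155,.12],-1.1)"
```

```text
[0.629462   0.11932844 0.104     ] [0.63053416 0.12677071 0.104     ] [0.57319742 0.09128985 0.072     ]
t 3.25 pos [0.5969 0.1458 0.2227] yaw -1.098 z [-0.  0. -1.] F [ 0.6  0.  -0.5] op 0.607 q [ 0.5   0.37 -0.02 -0.   -1.18  1.54]
shift [ 41.7 -14.8 102.7]
turn [0.     0.0003 0.0017]
shift after turn [ 41.6 -14.9 102.7]
```

```bash
python3 -m crank '0 0 0 20 -7.5 20 100; 0 0 0 20 -7.5 30 100; 0 0 0 0 0 0 100; 0 0 0 0 0 30 100; 0 0 0 0 0 30 100; 0 0 0 0 0 25 100; 0 0 0 0 0 15 100; 0 0 0 0 0 0 100'
python3 -c "
from h import *
to([.629,.1165,.070],-1.1)"
```

```text
time: 3.92
tool_pos: [0.6259, 0.1167, 0.0691]
tool_rot: [0.003, 0.853, -0.522, -0.003]
ft_force: [0.2, -0.2, -0.7]
opening: 0.609
t 3.92 pos [0.6259 0.1167 0.0691] yaw -1.098 z [-0.007 -0.002 -1.   ] F [ 0.2 -0.2 -0.7] op 0.609 q [ 0.44  0.55 -0.14 -0.   -0.89  1.61]
shift [ 1.6 -2.7 -0.9]
turn [0.0077 0.0012 0.0017]
shift after turn [ 1.6 -2.7 -0.9]
```

```bash
python3 -m crank '0 0 0 0 -2 0 255; 0 0 0 0 0 0 255; 0 0 0 0 0 0 255; 0 0 0 0 0 0 255; 0 0 0 0 0 0 255' 30
python3 -c "
from h import *
to([.629,.1165,.070],-1.1)"
```

```text
time: 4.33
tool_pos: [0.6314, 0.1173, 0.0739]
tool_rot: [-0.001, 0.853, -0.522, 0.001]
ft_force: [0.4, 0.2, -0.2]
opening: 0.316
t 4.33 pos [0.6314 0.1173 0.0739] yaw -1.099 z [ 0.002  0.001 -1.   ] F [ 0.4  0.2 -0.2] op 0.316 q [ 0.44  0.54 -0.13  0.   -0.89  1.61]
shift [-0.3  2.5  3.9]
turn [-0.0022 -0.0001  0.0006]
shift after turn [-0.3  2.5  3.9]
```

```bash
python3 -m crank '0 0 0 0 0 0 255; 0 0 0 0 0 0 255; 0 0 -0.05 -3.1 0 0 255; 0 0 -0.1 -6.2 0 0 255; 0 0 -0.1 -6.2 0 0 255; 0 0 -0.1 -6.2 0 0 255; 0 0 -0.1 -6.2 0 0 255; 0 0 0 0 0 0 255' 30
python3 -c "
from h import *
to([.5943,.1468,.072],-.298); c=r.read_state()['tool_pos'][:2]-[.576,.0875]; print(np.linalg.norm(c),np.arctan2(c[1],c[0])-1.273)"
```

```text
time: 5.0
tool_pos: [0.6125, 0.1386, 0.0732]
tool_rot: [0.001, 0.948, -0.318, -0.001]
ft_force: [-3.5, -2.8, 4.5]
opening: 0.198
t 5.0 pos [0.6125 0.1386 0.0732] yaw -0.647 z [-0.003 -0.002 -1.   ] F [-3.5 -2.8  4.5] op 0.198 q [ 0.48  0.53 -0.17  0.   -0.88  2.02]
shift [-19.4   4.4   1.2]
turn [ 0.0026  0.0017 -0.3486]
shift after turn [-19.8  -2.5   1.2]
0.0628149700247582 -0.32211919179380644
```

```bash
python3 -m crank '0 0 -0.08 -5 0 0 255; 0 0 -0.08 -5 0 0 255; 0 0 -0.08 -5 0 0 255; 0 0 -0.07 -4.5 0 0 255; 0 0 -0.03 -1.5 0 0 255; 0 0 0 0 0 0 255' 40
python3 -c "
from h import *
to([.5943,.1468,.072],-.298); c=r.read_state()['tool_pos'][:2]-[.576,.0875]; print(np.linalg.norm(c),np.arctan2(c[1],c[0])-1.273)
save('scene','s2')
save('side','d2')
a=cv2.imread('pics/scene'[:5]+'s2.png')[190:300,270:410]; cv2.imwrite('pics/sc3.png',cv2.resize(a,None,fx=5,fy=5,interpolation=cv2.INTER_CUBIC))
a=cv2.imread('pics/d2.png')[210:330,250:390]; cv2.imwrite('pics/sd3.png',cv2.resize(a,None,fx=5,fy=5,interpolation=cv2.INTER_CUBIC))
"
```

```text
time: 5.5
tool_pos: [0.5939, 0.148, 0.0732]
tool_rot: [0.002, 0.988, -0.155, -0.002]
ft_force: [-6.9, -1.6, 7.9]
opening: 0.197
t 5.5 pos [0.5939 0.148  0.0732] yaw -0.311 z [-0.004 -0.002 -1.   ] F [-6.9 -1.6  7.9] op 0.197 q [ 0.51  0.5  -0.21 -0.   -0.86  2.32]
shift [0.8 1.  1.2]
turn [ 0.0037  0.0035 -0.0125]
shift after turn [0.8 1.  1.2]
0.06309564707392988 0.010557333542327685
```

View pics/sd3.png

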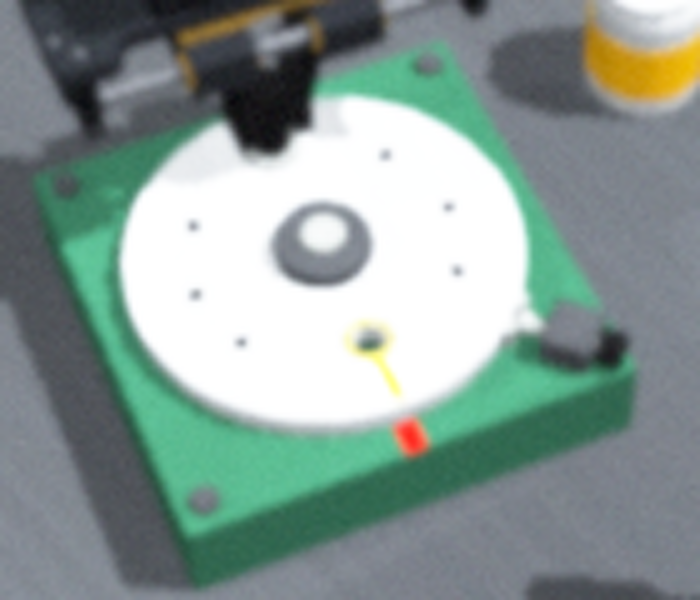

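View pics/s2.png

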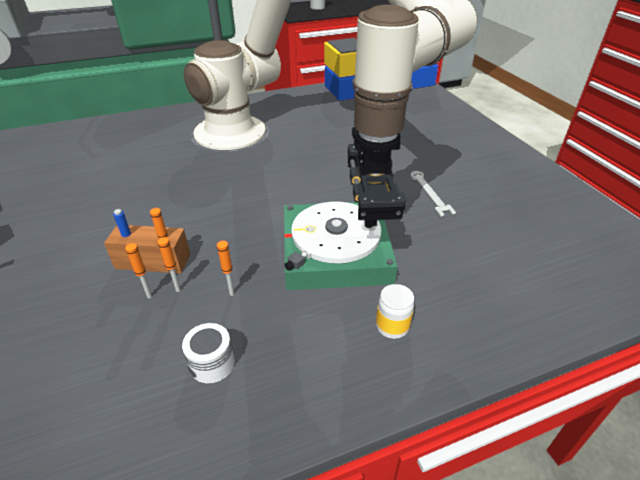

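```bash
python3 -m crank '0 0 0 0 0 0 100; 0 0 0 0 0 0 100; 0 0 0 0 0 0 100; 0 0 0 0 0 0 100; 0 0 0 0 0 -20 100; 0 0 0 0 0 -38 100; 0 0 0 0 0 -38 100; 0 0 0 0 0 -30 100'
python3 -c "
from h import *
save('scene','s4'); save('side','d4')
print(r.mark_of('scene','plate_hole'),r.mark_of('side','plate_hole'),r.mark_of('side','plate_post'),r.mark_of('side','release_button_top'))
to([.4915,-.223,.20],-.8)
b=cv2.imread('pics/s4.png')[190:300,270:410]
a=cv2.imread('pics/d4.png')[210:330,250:390]; cv2.imwrite('pics/sd5.png',cv2.resize(a,None,fx=5,fy=5,interpolation=cv2.INTER_CUBIC))
cv2.imwrite('pics/sc5.png',cv2.resize(b,None,fx=5,fy=5,interpolation=cv2.INTER_CUBIC))
"
```

```text
time: 6.27
tool_pos: [0.597, 0.1497, 0.2013]
tool_rot: [-0.001, 0.988, -0.154, 0.001]
ft_force: [0.7, 0.7, 0.6]
opening: 0.595
[{'centre': [0.558, 0.0334, 0.0525], 'confidence': 0.97}] [{'centre': [0.5605, 0.0421, 0.056], 'confidence': 0.88}] [{'centre': [0.5942, 0.1448, 0.0895], 'confidence': 0.97}] []
t 6.57 pos [0.5952 0.1492 0.1969] yaw -0.31 z [-0.003 -0.001 -1.   ] F [ 0.1 -0.6 -0.6] op 0.607 q [ 0.51  0.39 -0.06 -0.   -1.13  2.32]
shift [ 14.8 386.1  -2.5]
turn [0.0021 0.0019 0.4899]
shift after turn [194.7 333.7  -3.1]
```

View pics/sd5.png

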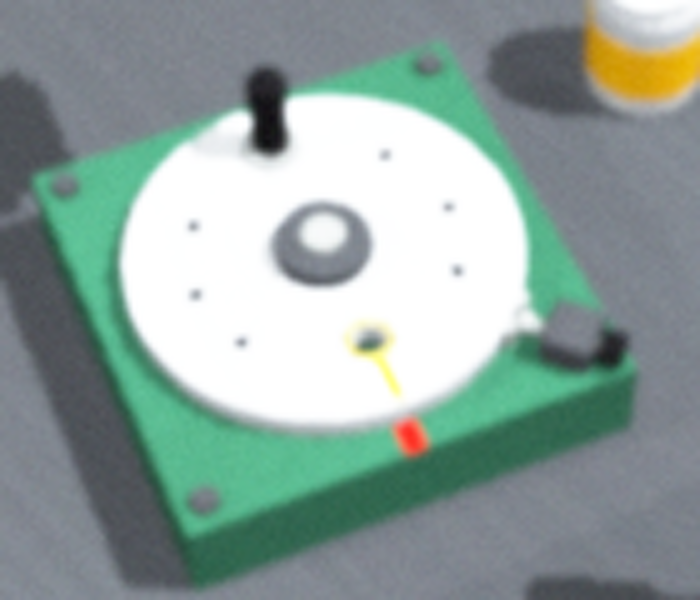

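View pics/sc5.png

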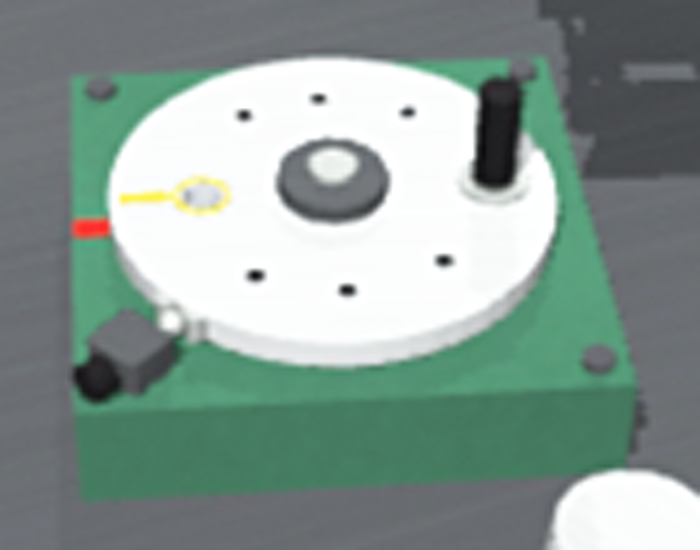

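```bash
python3 - <<'E'
from h import *
p=np.array([.5768,.0875])
def ang(cam,pt,z,o,s=5):
    h=ray(cam,pt[0]/s+o[0],pt[1]/s+o[1],z)[:2]; d=h-p; return h.round(4),np.linalg.norm(d).round(4),np.arctan2(d[1],d[0]).round(3)
S=(270,190);D=(250,210)
for n,a,b,z in (('hole',(202,196),(370,340),.059),('stripe',(122,198),(399,393),.059),('red',(92,228),(412,438),.045),('nose',(172,318),(525,320),.053),('roller',(197,325),(525,298),.053),('hub',(333,165),(322,230),.072)):
    print(n,ang('scene',a,z,S),ang('side',b,z,D))
for n,a in(('r0a',(105,190)),('r0b',(107,228))): print(n,ang('scene',a,.053,S))
for n,a in(('r0a',(380,425)),('r0b',(410,418))): print(n,ang('side',a,.053,D))
print(-.298-np.pi/2)
a=cv2.imread('pics/d4.png')[265:295,340:380];b=cv2.imread('pics/s4.png')[240:275,280:320]
cv2.imwrite('pics/z.png',np.hstack([cv2.resize(a,(400,400),interpolation=2),cv2.resize(b,(400,400),interpolation=2)]))
E
```

```text
hole (array([0.5619, 0.0398]), np.float64(0.05), np.float64(-1.874)) (array([0.5605, 0.0373]), np.float64(0.0528), np.float64(-1.886))
stripe (array([0.552, 0.011]), np.float64(0.0804), np.float64(-1.884)) (array([0.5526, 0.0096]), np.float64(0.0816), np.float64(-1.872))
red (array([ 0.5486, -0.0006]), np.float64(0.0925), np.float64(-1.88)) (array([ 0.5482, -0.0035]), np.float64(0.0954), np.float64(-1.875))
nose (array([0.6165, 0.0081]), np.float64(0.0887), np.float64(-1.107)) (array([0.6188, 0.0058]), np.float64(0.0918), np.float64(-1.096))
roller (array([0.6233, 0.0153]), np.float64(0.0859), np.float64(-0.999)) (array([0.6264, 0.0142]), np.float64(0.0885), np.float64(-0.976))
hub (array([0.5774, 0.0871]), np.float64(0.0007), np.float64(-0.636)) (array([0.5758, 0.0867]), np.float64(0.0013), np.float64(-2.457))
r0a (array([0.5379, 0.0085]), np.float64(0.088), np.float64(-2.028))
r0b (array([0.5599, 0.0021]), np.float64(0.0871), np.float64(-1.766))
r0a (array([0.5392, 0.0059]), np.float64(0.0899), np.float64(-2.003))
r0b (array([5.506e-01, 4.000e-04]), np.float64(0.0909), np.float64(-1.863))
-1.8687963267948966
```

View pics/z.png

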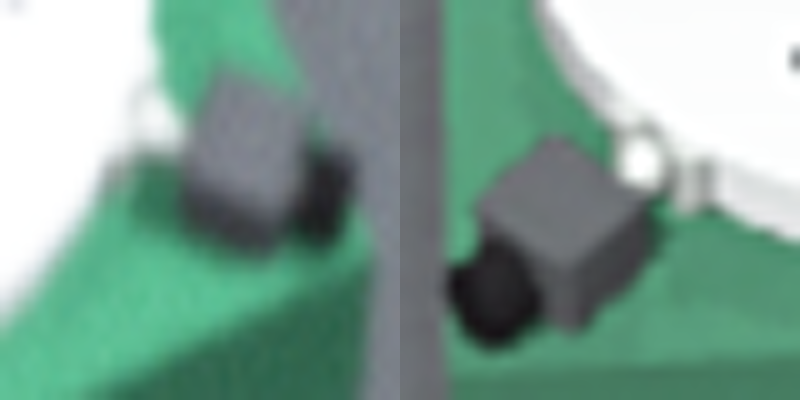

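```bash
python3 -m crank '0 0 0.1225 0 0 0 90; 0 0 0.1225 0 0 0 90; 0 0 0.1225 0 0 0 90; 0 0 0.1225 0 0 0 90; 0 0 0 19.5 33.4 0 90; 0 0 0 19.5 33.4 0 90; 0 0 0 19.5 33.4 0 90; 0 0 0 19.5 33.4 0 90'
python3 -m crank '0 0 0 19.5 33.4 0 90; 0 0 0 19.5 33.4 0 90; 0 0 0 19.5 33.4 0 90; 0 0 0 15 26 0 90; 0 0 0 7 13 0 90; 0 0 0 0 0 0 90; 0 0 0 0 0 0 90'
python3 -c "
from h import *
to([.4915,-.223,.20],-.8); c=K('wrist'); save('wrist','w6'); to([.4915,-.223,.20],-.8)
for l in ['push_rod','tool_stand']: print(l,r.mark_of('wrist',l))
print(proj('wrist',[.4915,-.223,.125],c))"
```

```text
time: 7.23
tool_pos: [0.553, -0.001, 0.1965]
tool_rot: [0.001, 0.921, -0.389, -0.002]
ft_force: [0.2, -0.6, 0.2]
opening: 0.649
time: 7.82
tool_pos: [0.51, -0.155, 0.1971]
tool_rot: [0.0, 0.921, -0.39, -0.001]
ft_force: [0.4, 0.5, 0.4]
opening: 0.647
t 7.82 pos [ 0.51   -0.155   0.1971] yaw -0.802 z [-0.003  0.    -1.   ] F [0.4 0.5 0.4] op 0.647 q [ 0.01  0.25 -0.25 -0.   -1.07  2.33]
shift [36.  60.6 -2.9]
turn [ 0.0019  0.0021 -0.0017]
shift after turn [35.9 60.6 -2.9]
t 7.87 pos [ 0.5105 -0.1543  0.1973] yaw -0.8 z [-0.002  0.    -1.   ] F [ 0.3 -0.1 -0.2] op 0.647 q [ 0.01  0.25 -0.25 -0.   -1.07  2.33]
shift [36.1 61.5 -2.6]
turn [ 0.0014  0.0017 -0.0003]
shift after turn [36.1 61.5 -2.7]
push_rod [{'centre': [0.5718, -0.2225, -0.0008], 'confidence': 0.68}, {'centre': [0.6095, -0.1332, 0.0007], 'confidence': 0.59}, {'centre': [0.57, -0.2673, 0.0034], 'confidence': 0.47}]
tool_stand [{'centre': [0.4727, -0.2565, -0.0025], 'confidence': 0.87}]
[362.5313778 318.4519344]
```

View pics/w6.png

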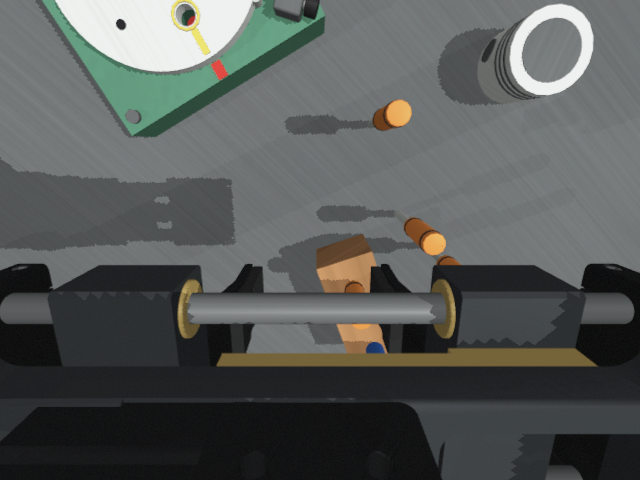

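```bash
python3 -m crank '0 0 0 18 30.5 0 90; 0 0 0 14 24 0 90; 0 0 0 4 6.5 0 90; 0 0 0 0 0 0 90; 0 0 0 0 0 20 90; 0 0 0 0 0 20 90; 0 0 0 0 0 0 90; 0 0 0 0 0 0 90'
python3 -c "
from h import *
print(ray('wrist',186,14,.059))
to([.4915,-.223,.081],-.8); save('side','d7')
b=cv2.imread('pics/d7.png')[330:480,330:480]; cv2.imwrite('pics/d7z.png',cv2.resize(b,None,fx=4,fy=4,interpolation=2))"
```

```text
time: 8.63
tool_pos: [0.4921, -0.2216, 0.1579]
tool_rot: [0.0, 0.921, -0.388, -0.001]
ft_force: [-0.1, -0.3, 0.6]
opening: 0.649
[ 0.54229254 -0.04657302  0.059     ]
t 8.63 pos [ 0.4921 -0.2216  0.1579] yaw -0.798 z [-0.002  0.    -1.   ] F [-0.1 -0.3  0.6] op 0.649 q [-0.12  0.3  -0.29  0.   -0.98  2.47]
shift [ 0.7  1.3 76.9]
turn [0.0016 0.0018 0.0021]
shift after turn [ 0.6  1.4 76.9]
```

View pics/d7z.png

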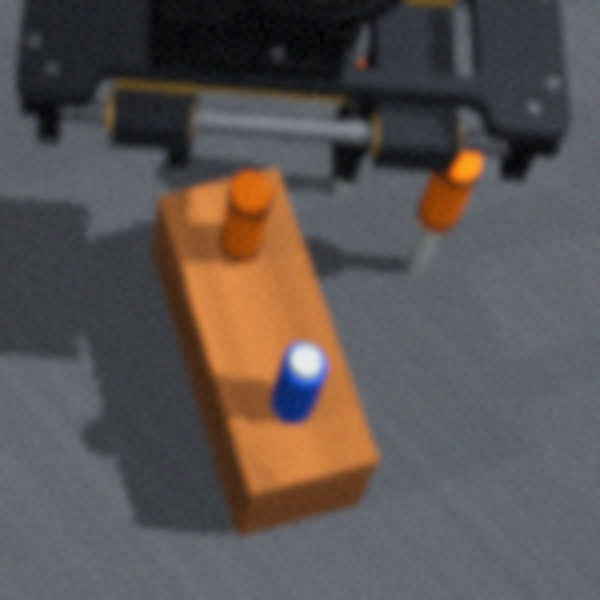

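```bash
python3 -m crank '0 0 0 0.6 1.3 20 90; 0 0 0 0 0 25 90; 0 0 0 0 0 20 90; 0 0 0 0 0 12 90; 0 0 0 0 0 0 90; 0 0 0 0 0 0 90'
python3 -c "
from h import *
to([.4915,-.223,.081],-.8)"
python3 -m crank '0 0 0 0 0 0 255; 0 0 0 0 0 0 255; 0 0 0 0 0 0 255; 0 0 0 0 0 0 255; 0 0 0 0 0 0 255; 0 0 0 0 0 0 255; 0 0 0 0 0 0 255; 0 0 0 0 0 0 255' 40
python3 -c "
from h import *
to([.4915,-.223,.081],-.8)"
```

```text
time: 9.18
tool_pos: [0.4927, -0.2239, 0.0825]
tool_rot: [0.0, 0.921, -0.389, 0.001]
ft_force: [0.1, -0.4, 0.7]
opening: 0.65
t 9.18 pos [ 0.4927 -0.2239  0.0825] yaw -0.798 z [ 0.001 -0.001 -1.   ] F [ 0.1 -0.4  0.7] op 0.65 q [-0.13  0.39 -0.38  0.   -0.8   2.47]
shift [-1.5  0.2  1.5]
turn [-0.0004 -0.0013  0.0015]
shift after turn [-1.5  0.2  1.5]
time: 9.85
tool_pos: [0.4916, -0.224, 0.0817]
tool_rot: [0.0, 0.921, -0.389, -0.0]
ft_force: [-0.7, 0.4, 1.6]
opening: 0.198
t 9.85 pos [ 0.4916 -0.224   0.0817] yaw -0.8 z [-0.  0. -1.] F [-0.7  0.4  1.6] op 0.198 q [-0.13  0.39 -0.38  0.   -0.8   2.47]
shift [-0.8 -0.7  0.7]
turn [0.0002 0.0002 0.0004]
shift after turn [-0.8 -0.7  0.7]
```

```bash
python3 -m crank '0 0 0 0 0 -8 255; 0 0 0 0 0 -15 255; 0 0 0 0 0 -20 255; 0 0 0 0 0 -25 255; 0 0 0 0 0 -25 255; 0 0 0 0 0 -20 255; 0 0 0 0 0 -7 255; 0 0 0 0 0 0 255'
python3 -c "
from h import *
to([.5615,.0393,.20],-.8); save('side','d8'); save('scene','s8')"
```

```text
time: 10.52
tool_pos: [0.4927, -0.2242, 0.2037]
tool_rot: [-0.001, 0.921, -0.389, 0.002]
ft_force: [-0.2, 0.0, -0.2]
opening: 0.197
t 10.52 pos [ 0.4927 -0.2242  0.2037] yaw -0.8 z [ 0.005 -0.001 -1.   ] F [-0.2  0.  -0.2] op 0.197 q [-0.13  0.26 -0.23  0.   -1.08  2.47]
shift [-141.  -233.     3.9]
turn [-0.0028 -0.0038  0.0005]
shift after turn [-141.1 -232.9    3.7]
```

View pics/d8.png

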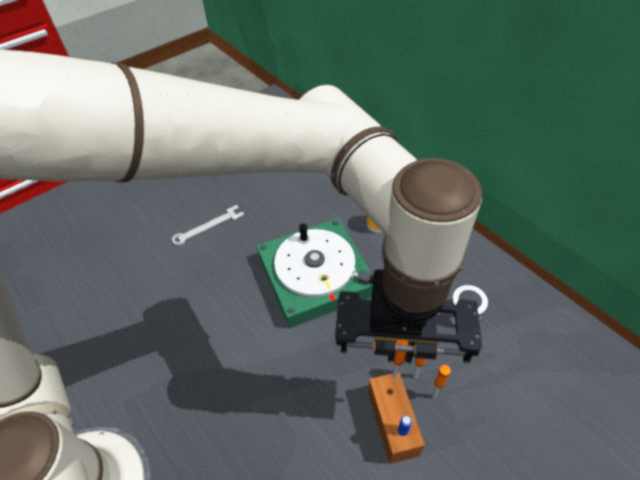

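View pics/s8.png

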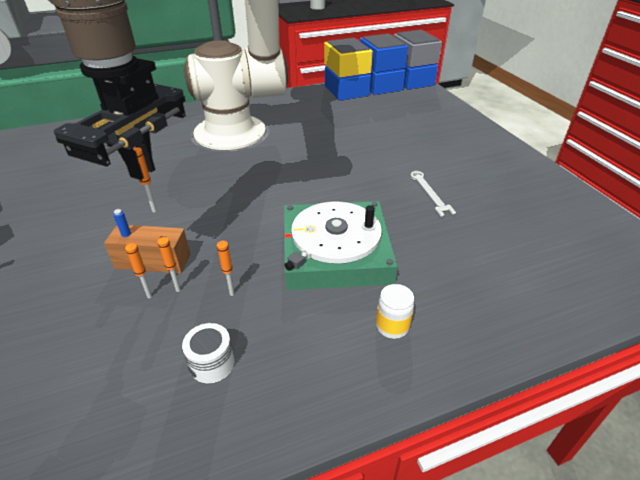

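```bash
python3 -m crank '0 0 0 -12 -20 0 255; 0 0 0 -20 -33 0 255; 0 0 0 -20 -33 0 255; 0 0 0 -20 -33 0 255; 0 0 0 -20 -33 0 255; 0 0 0 -20 -33 0 255; 0 0 0 -15 -25 0 255; 0 0 0 -10 -16 0 255'
python3 -m crank '0 0 0 -4 -7 0 255; 0 0 0 0 0 8 255; 0 0 0 0 0 15 255; 0 0 0 0 0 15 255; 0 0 0 0 0 8 255; 0 0 0 0 0 0 255; 0 0 0 0 0 0 255; 0 0 0 0 0 0 255'
python3 - <<'E'
from h import *
to([.5615,.0393,.20],-.8); save('side','d9'); save('scene','s9')
b=cv2.imread('pics/s9.png')[170:280,260:400]; a=cv2.imread('pics/d9.png')[180:320,260:400]
cv2.imwrite('pics/s9z.png',cv2.resize(b,None,fx=5,fy=5,interpolation=2)); cv2.imwrite('pics/d9z.png',cv2.resize(a,None,fx=4,fy=4,interpolation=2))
to([.5615,.0393,.20],-.8)
E
```

```text
time: 11.28
tool_pos: [0.5578, 0.0344, 0.1992]
tool_rot: [0.001, 0.922, -0.388, -0.002]
ft_force: [0.3, -0.1, -0.8]
opening: 0.187
time: 11.95
tool_pos: [0.5609, 0.0389, 0.1561]
tool_rot: [-0.0, 0.921, -0.389, 0.0]
ft_force: [-0.2, -0.5, -0.1]
opening: 0.199
t 11.95 pos [0.5609 0.0389 0.1561] yaw -0.8 z [ 0.001 -0.    -1.   ] F [-0.2 -0.5 -0.1] op 0.199 q [ 0.36  0.34 -0.25  0.   -0.99  1.98]
shift [  0.2  -0.7 -43.9]
turn [-0.0007 -0.0007 -0.0002]
shift after turn [  0.2  -0.7 -43.9]
t 12.05 pos [0.561  0.0393 0.1564] yaw -0.8 z [ 0.002  0.    -1.   ] F [ 0.1 -0.4 -0.3] op 0.196 q [ 0.36  0.34 -0.24  0.   -0.99  1.98]
shift [  0.4  -0.4 -43.6]
turn [-0.0015 -0.0009  0.0001]
shift after turn [  0.3  -0.3 -43.6]
```

View pics/s9z.png

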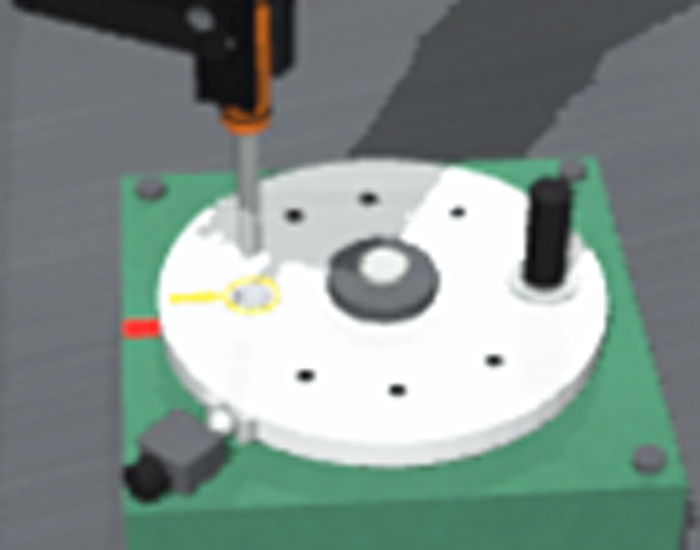

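View pics/d9z.png

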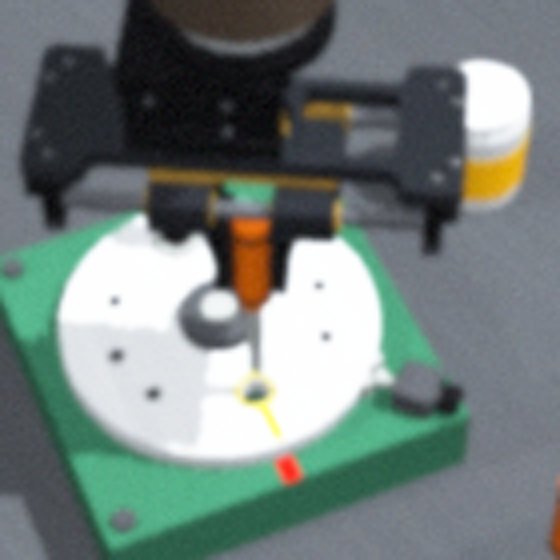

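```bash
python3 - <<'E'
from h import *
b=cv2.imread('pics/s9.png')[205:240,292:332]; a=cv2.imread('pics/d9.png')[255:290,305:345]
cv2.imwrite('pics/z9.png',np.hstack([cv2.resize(b,(400,350),interpolation=2),cv2.resize(a,(400,350),interpolation=2)]))
for c in('scene','side'): print(c,proj(c,[.561,.0393,.079]),proj(c,[.561,.0393,.059]))
E
```

```text
scene [309.82497141 220.73229928] [310.01487202 228.99000382]
side [323.39483439 271.68801214] [323.59118711 277.26755459]
```

View pics/z9.png

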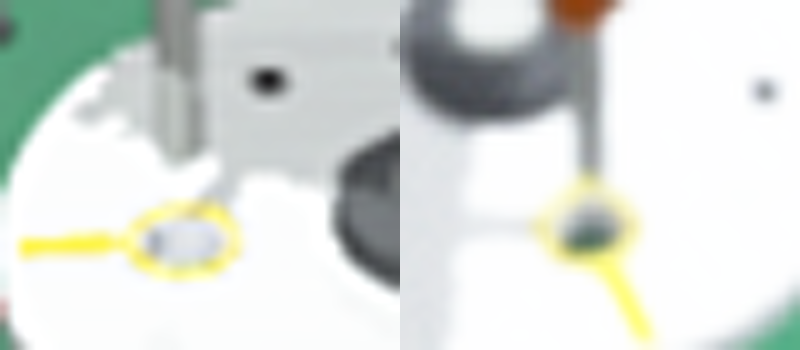

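```bash
python3 -m crank '0 0 0 0 0 6 255; 0 0 0 0 0 8 255; 0 0 0 0 0 8 255; 0 0 0 0 0 7 255; 0 0 0 0 0 5 255; 0 0 0 0 0 0 255; 0 0 0 0 0 0 255' 60
python3 - <<'E'
from h import *
to([.561,.0393,.105],-.8); save('side','d10'); save('scene','s10')
b=cv2.imread('pics/s10.png')[190:240,285:345]; a=cv2.imread('pics/d10.png')[240:290,295:355]
cv2.imwrite('pics/z10.png',np.hstack([cv2.resize(b,(400,333),interpolation=2),cv2.resize(a,(400,333),interpolation=2)]))
E
```

```text
time: 12.63
tool_pos: [0.5604, 0.0394, 0.121]
tool_rot: [0.0, 0.921, -0.389, -0.0]
ft_force: [0.8, -0.6, 0.2]
opening: 0.193
t 12.63 pos [0.5604 0.0394 0.121 ] yaw -0.799 z [-0.001 -0.001 -1.   ] F [ 0.8 -0.6  0.2] op 0.193 q [ 0.36  0.37 -0.29  0.   -0.91  1.98]
shift [ 0.5 -0.4 16. ]
turn [0.001  0.0003 0.0006]
shift after turn [ 0.5 -0.4 16. ]
```

View pics/z10.png

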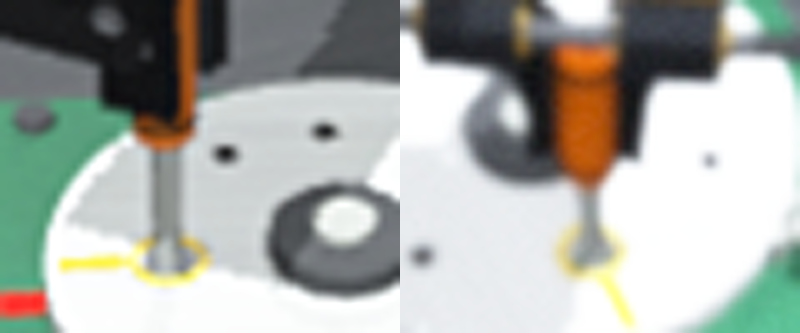

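```bash
python3 -m crank '0 0 0 0 0 5 255; 0 0 0 0 0 4 255; 0 0 0 0 0 3 255; 0 0 0 0 0 0 255; 0 0 0 0 0 0 255' 60
python3 -m crank '0 0 0 0 0 1.5 255; 0 0 0 0 0 1 255; 0 0 0 0 0 0 255; 0 0 0 0 0 0 255' 60
python3 -m crank '0 0 0 0 0 1 255; 0 0 0 0 0 1 255; 0 0 0 0 0 0 255; 0 0 0 0 0 0 255' 60
```

```text
time: 13.15
tool_pos: [0.5605, 0.0395, 0.1097]
tool_rot: [0.0, 0.921, -0.389, -0.0]
ft_force: [-1.2, -0.0, 1.2]
opening: 0.191
time: 13.48
tool_pos: [0.5606, 0.0395, 0.1074]
tool_rot: [-0.0, 0.921, -0.389, 0.0]
ft_force: [-0.7, 0.4, 2.7]
opening: 0.193
time: 13.82
tool_pos: [0.5606, 0.0395, 0.1053]
tool_rot: [-0.0, 0.921, -0.389, 0.0]
ft_force: [-1.7, 1.1, 5.1]
opening: 0.197
```

```bash
python3 -m crank '0 0 0 0 0 1 255; 0 0 0 0 0 0.5 255; 0 0 0 0 0 0 255; 0 0 0 0 0 0 255' 60
python3 -m crank '0 0 0 0 0 0.8 255; 0 0 0 0 0 0 255; 0 0 0 0 0 0 255' 60
python3 -m crank '0 0 0 0 0 0.8 255; 0 0 0 0 0 0 255; 0 0 0 0 0 0 255' 60
```

```text
time: 14.15
tool_pos: [0.5607, 0.0395, 0.1045]
tool_rot: [-0.0, 0.921, -0.389, 0.0]
ft_force: [-2.2, 0.0, 8.4]
opening: 0.196
time: 14.4
tool_pos: [0.5609, 0.0395, 0.1044]
tool_rot: [-0.0, 0.921, -0.389, 0.001]
ft_force: [-3.4, 1.2, 11.3]
opening: 0.197
time: 14.65
tool_pos: [0.561, 0.0395, 0.1043]
tool_rot: [-0.0, 0.921, -0.389, 0.001]
ft_force: [-4.1, 2.2, 14.3]
opening: 0.196
```

```bash
python3 -m crank '0 0 0 0 0 0 255; 0 0 0 0 0 0 255; 0 0 0 0 0 0 255; 0 0 0 0 0 0 255; 0 0 0 0 0 0 255; 0 0 0 0 0 0 255; 0 0 0 0 0 0 255; 0 0 0 0 0 0 255' 60
python3 - <<'E'
from h import *
to([.561,.0393,.105],-.8); save('side','d11'); save('scene','s11')
b=cv2.imread('pics/s11.png')[180:300,270:410]; a=cv2.imread('pics/d11.png')[210:330,250:390]
cv2.imwrite('pics/z11.png',np.hstack([cv2.resize(b,(400,343),interpolation=2),cv2.resize(a,(400,343),interpolation=2)]))
E
```

```text
time: 15.32
tool_pos: [0.561, 0.0395, 0.1043]
tool_rot: [-0.0, 0.921, -0.389, 0.001]
ft_force: [-5.2, 0.9, 14.1]
opening: 0.198
t 15.32 pos [0.561  0.0395 0.1043] yaw -0.799 z [ 0.002 -0.    -1.   ] F [-5.2  0.9 14.1] op 0.198 q [ 0.36  0.39 -0.31  0.   -0.87  1.98]
shift [ 0.2  0.1 -0.7]
turn [-0.0009 -0.0014  0.0014]
shift after turn [ 0.2  0.1 -0.7]
```

View pics/z11.png

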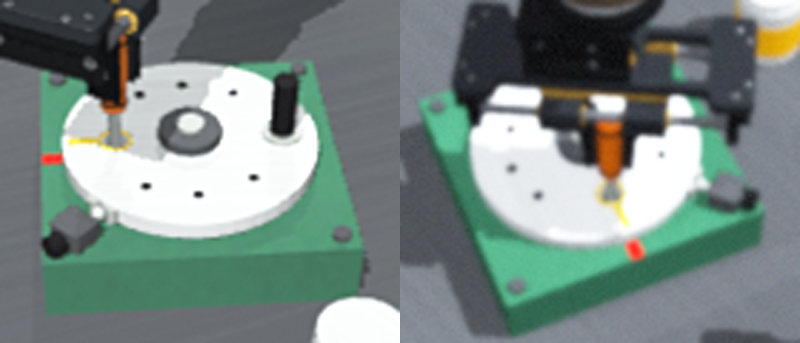

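View pics/s11.png

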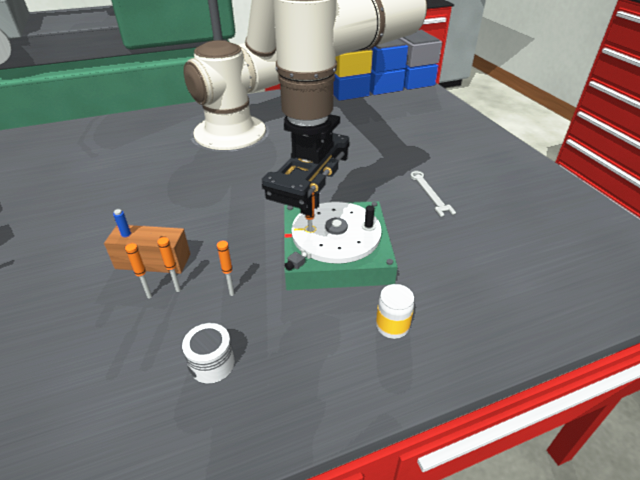

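```bash
python3 -c "
from h import *
print(r.finish_job())"
```

```text
the job is handed in; nothing more can be done
None
```

I turned the plate into its notch, took the push rod from the stand, and pressed the release button to its stop. I handed the job in at about 15 s, still gripping the rod and holding the button down.

- **Plate:** I turned it counter-clockwise by the post about 0.8 rad, then let go so the plunger could centre it. Afterwards the yellow stripe and the red mark were at the same angle within about 0.01 rad in both fixed cameras, with the plunger nose between the rollers.
- **Rod:** I took the one in the stand, which is the nearest to the base. The look-alikes and the punch were not touched. It went upright through the hole, and the tip and hole agreed to about 1 mm.
- **Press:** Contact came at a TCP height of about 0.110 m. The tool then stopped at 0.104 m while the force rose to 14 N. That is the full 6 mm travel and puts the tip at about 27 mm, against the 28 mm expected; the button itself can't be seen under the rod.
- **Last check:** The readings held steady for the last 0.7 s, and the last pictures show the plate still in its notch and the piston, can, wrench and punch in place. There was a side force of about 5 N on the tool in that hold, which I left as it was. No other check failed.

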